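# Count along the spice rack and push the tin into the third gap

## Robot

A 7-joint arm with a two-finger parallel gripper is mounted at the origin on the work surface. World frame = base frame: x ahead of the robot, y to its left, z up, the work surface at z = 0. Lengths are in m, angles in rad, forces in N, time in s.
With the tool pointing down it reaches from about 0.4 to 0.85 m from the base axis. Payload 10.4 kg.
Tool frame: the origin (TCP) lies midway between the tips of the shut fingers; the grasp point (between the pads) lies 19 mm behind it; z points along the fingers, y is the line along which they close (so a half turn about z gives the same grasp; the last joint's range is limited). The gripper opens to 87 mm and grips with 3 to 60 N. Pads are 19 mm wide; open, the fingers measure 117 mm over their backs; the gripper's body (75 mm by 190 mm) begins 51 mm behind the grasp point.
Start: joints at [1.107, 0.332, -0.065, 1.46, 0.022, 1.35, -0.088], TCP at [0.267, -0.565, 0.202] pointing down, gripper open.
Joint ranges: [-2.6, 2.6], [-0.5, 2.12], [-1.47, 1.34], [0.16, 2.42], [-1.27, 4.41], [0.06, 2.06], [-2.6, 2.6]. Speed limits (rad/s): [2.22, 2.22, 2.79, 2.79, 3.14, 3.14, 3.14].

## Interface

Orientations are given as a unit quaternion [x, y, z, w].
In Python, from bench import r gives the robot as it stands.
- The arm moves only by the tool carry_out, never from a script. Its argument "steps" is a list that holds one entry, the list of rows, each a list of 6 numbers: the shift along the tool's x, y, z in cm, then the turn, a rotation vector about the tool's x, y, z in rad. In form: [[[dx, dy, dz, wx, wy, wz], ...]]. A call has 1 to 20 rows; each row is the pose to reach, as a shift and turn from the pose commanded when the call began, along the tool's axes at that moment; what a row does not reach only later rows make up. A row lasts 1/12 s, in which the tool goes at most 41.7 mm and 7.16 degrees, less where a joint would pass 70% of its speed; a pose out of reach is approached as far as the arm can. A call with a gripper value outside its range is refused whole. "hand" is the closure, from -1 (fully open) to 1 (shut), set as the call begins (left out, the last holds). The fingers move at their own pace and stop on an object; "squeeze" is the grip in N (left out, the last holds). Time passes only in rows, so rows that repeat a pose let the fingers close. It gives the time, the measured TCP pose, the force, the opening and the grip force at its end, in the units of the state.
- r.read_state(): the state, without advancing time (a new reading comes with each control period).
- r.camera(name): name is "scene" or "top"; returns the picture (420x560x3 uint8, red, green, blue); there is no depth.
- r.camera_params(name): a dict with "fx", "fy", "cx", "cy" (pixels), "view" (4x4, takes a point from world to camera coordinates). Camera axes: x right, y up, looking along -z (the intrinsics and any distortion apply to the point x, -y, -z); pixel columns grow to the right and rows downward; lengths in m; the calibration is good to about 2 mm. A picture is of the moment at which its call begins. camera_params takes no time and is no camera call.
- r.close_job(): hands the job in; it is judged then, once.
The state is a dict: "time": time; "joint_positions": joint angles; "joint_vel": joint speeds; "joint_torque": joint torques, N m; "ee_pos": TCP position; "eef_rot": TCP orientation; "ft_force": force on the tool from outside, world axes, zero at the start; "torque": the same for the moment, N m; "width": finger opening in m; "grip_force": force on a finger pad.
Only numpy, scipy, OpenCV 4.12 (cv2) and the standard library are available. Lean on these libraries where they do the work, as an engineer would, in place of code of your own. Each camera call takes 0.05 s, during which the arm holds its last target. There are 200 camera calls.

## Task

Start at the end of the pine rack that carries the steel spring clip and count off the gaps by touching the top of the back rail with a fingertip behind the first gap, then the second, then the third. Then push the rectangular steel spice tin along the counter into that third gap until it is fully home against the back rail, upright and square between its dividers. Only push the tin, never lift or tip it, and leave the jars, the bowl and the tostonera where they are.

Things in the scene. Friction and masses are not known exactly. Their poses are not given: they have to be found in the camera images.
- rack: Fixed pine divider rack. Origin on the counter, mid-length, mid-depth of the gaps; x runs from the mouths to the back, y along the rack, z up. Seven dividers 10 mm thick, 46 mm high, round-fronted, at y = 0, +-60, +-120, +-180 mm; six gaps 50 mm wide centred at y = +-30, +-90, +-150 mm. Mouths at x = -42 mm, back at x = +42 mm; open above; the counter is their floor.
- rail: The rack's back rail, a fixed pine board closing the gaps behind: 18 mm thick (rack x = 42 to 60 mm), 420 mm long, flat top 60 mm above the counter. Origin and axes as the rack's. Gaps are counted from the clip end; a gap with a jar in it counts too.
- clip: Small fixed steel spring clip astride one end of the back rail (either end); counting starts there. Origin on top of the rail (rack x = 51 mm, y = +197 or -197 mm, z = 60 mm), axes as the rack's. 22 mm wide along the rail, about 42 mm over its wings, which rise 27 mm above the rail.
- hook: Small fixed brass hook on top of the other end of the back rail (same offsets as the clip, opposite end), 18 mm wide along the rail, rising 29 mm, its point away from the mouths. Origin on top of the rail.
- tin: Closed rectangular stainless spice tin, 84 mm long (x), 40 mm wide (y), 46 mm high, 0.13 to 0.25 kg, loose on the counter in front of the mouths, anywhere along the rack, long side along the gaps within about 15 degrees. Origin at the centre of its underside. Ordinary sliding friction. Home: origin at rack x = 0, near end level with the dividers' fronts.
- jar_a: Bystander: small glass jar, 42 mm diameter, 52 mm high, loose in one of the gaps (not the third from either end). Origin at the centre of its underside.
- jar_b: Bystander: another such jar, in another gap (not the third from either end).
- bowl: Bystander: loose white ceramic bowl, 124 mm diameter, 50 mm high, to one side of the rack. Origin at the centre of its underside.
- tostonera: Bystander: loose folded wooden tostonera lying flat, 38 mm high, 90 mm wide, 215 mm long along its x; handle to -x; at the other side. Origin under its middle.

How it is judged:
On the way, in this order (a step that is already met when the one before it is completed fails the run):
1. a fingertip touches the top of the back rail behind the first gap from the clip end (contact force between the fingers and rail above 0.3 N and height (world z) of the grasp point above 0.062 m and (y of the grasp point in the frame of clip between 0.02 and 0.074 m or y of the grasp point in the frame of clip between -0.074 and -0.02 m)), for 0.05 s.
2. a fingertip touches the top of the back rail behind the second gap from the clip end (contact force between the fingers and rail above 0.3 N and height (world z) of the grasp point above 0.062 m and (y of the grasp point in the frame of clip between 0.08 and 0.134 m or y of the grasp point in the frame of clip between -0.134 and -0.08 m)), for 0.05 s.
3. a fingertip touches the top of the back rail behind the third gap from the clip end (contact force between the fingers and rail above 0.3 N and height (world z) of the grasp point above 0.062 m and (y of the grasp point in the frame of clip between 0.14 and 0.194 m or y of the grasp point in the frame of clip between -0.194 and -0.14 m)), for 0.05 s.
4. the tin is fully home in the third gap from the clip end (x of tin in the frame of rack between -0.006 and 0.006 m and y of tin in the frame of rack between -0.045 and 0.045 m and (y of tin in the frame of clip between 0.157 and 0.177 m or y of tin in the frame of clip between -0.177 and -0.157 m) and angle between the x axis of tin and the x axis of rack, either way round below 0.16 rad and angle between tin's own z axis and vertical below 0.08 rad and height (world z) of tin below 0.005 m), for 0.2 s.
At the end, for the whole second after the job is handed in: The tin stands at rest in the third gap from the clip end, within 6 mm of touching the back rail, upright on the counter and square between the dividers; jars, bowl and tostonera within 15 mm of where they were (all of step 4 and linear speed of tin below 0.01 m/s and distance of each of jar_a, jar_b, bowl, tostonera from where it was at the start of the episode below 0.015 m).
It fails at once if the tin is lifted off the counter (height (world z) of tin above 0.01 m).
It fails at once if the tin is tipped (angle between tin's own z axis and vertical above 0.25 rad).
It fails at once if a jar, the bowl or the tostonera is moved by more than 15 mm (distance of any of jar_a, jar_b, bowl, tostonera from where it was at the start of the episode above 0.015 m).
It also fails if it takes over 64 s, if anything falls off the work surface, if the arm or the gripper's body presses on something with over 40 N, if the wrist force passes 120 N, or if a joint passes its speed limit or range.

## Working session

There is one attempt and no reset: what is moved stays moved. The work goes in short steps, Python scripts to look and compute and a tool call to move; the robot and the scene stay as the last step left them, time stands still between calls to the robot, and variables do not carry over. Pictures are saved under pics/ and viewed, at most 10 in all, crops included, and the job is handed in when it is done.

Besides the shell and the picture viewer there is one more tool, called after ">>>" as name(argument=value, ...), one argument or row to a line, values as JSON. carry_out: Moves the arm, as the interface text tells. Its arguments: {"type":"object","properties":{"steps":{"type":"array","items":{"type":"array","items":{"type":"array","items":{"type":"number"}}}},"hand":{"type":"number"},"squeeze":{"type":"number"}},"required":["steps"]}

```bash
mkdir -p pics; ls
python3 - <<'E'
from bench import r
import cv2,numpy as np
for n in("scene","top"):
    im=r.camera(n); cv2.imwrite(f"pics/{n}0.png",im[:,:,::-1]); p=r.camera_params(n); print(n,{k:(np.round(v,4).tolist() if not isinstance(v,str) else v) for k,v in p.items()})
s=r.read_state(); print({k:np.round(v,4).tolist() for k,v in s.items()})
E
```

```text
pics
scene {'fx': 411.5452, 'fy': 411.5452, 'cx': 278.9337, 'cy': 206.8338, 'view': [[0.8678, 0.4967, -0.0134, -0.5178], [-0.3133, 0.5681, 0.761, 0.131], [0.3856, -0.6562, 0.6487, -1.4252], [0.0, 0.0, 0.0, 1.0]]}
top {'fx': 511.8574, 'fy': 511.8574, 'cx': 283.144, 'cy': 213.0035, 'view': [[0.0189, -0.9997, -0.0141, 0.0156], [0.9904, 0.0168, 0.1371, -0.6023], [-0.1368, -0.0165, 0.9905, -1.1898], [0.0, 0.0, 0.0, 1.0]]}
{'time': 0.1, 'joint_positions': [1.1074, 0.3328, -0.0647, 1.4609, 0.0216, 1.3499, -0.0885], 'joint_vel': [-0.0004, -0.0014, 0.0018, -0.0022, 0.0001, -0.0019, -0.0002], 'joint_torque': [0.0012, -62.4548, 0.0244, -39.072, -0.0614, 0.0366, 0.0], 'ee_pos': [0.2665, -0.5649, 0.2009], 'eef_rot': [0.9758, 0.2186, -0.0002, -0.0006], 'ft_force': [-0.3888, -0.3991, 0.5117], 'torque': [-0.0098, 0.014, -0.0148], 'grip_force': 0.0, 'width': 0.0874}
```

View pics/top0.png

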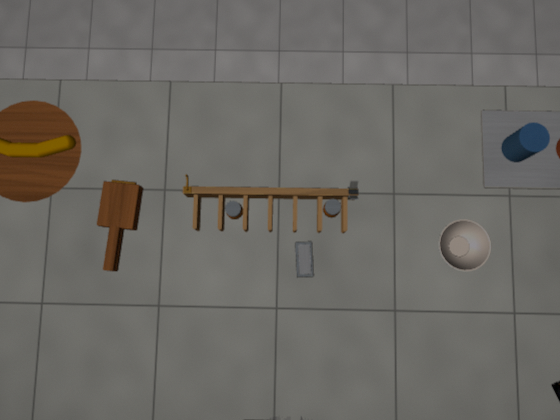

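View pics/scene0.png

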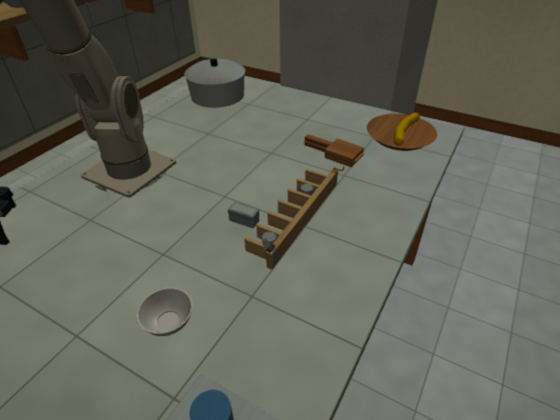

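The top view shows the rail running from about (185,190) to (357,192). The grey clip is at its right end (353,188) and the hook at its left end (187,183). There are jars in gaps 1 and 5 counted from the clip. The tin is at (304,259), and gap 3 lies between the dividers at columns 270 and 295. I'll enlarge both views to measure.

```bash
cat > h.py <<'E'
import cv2,numpy as np
from bench import r
def ray(n,uv):
    p=r.camera_params(n);V=np.array(p["view"]);R,t=V[:3,:3],V[:3,3]
    d=R.T@np.array([(uv[0]-p["cx"])/p["fx"],-(uv[1]-p["cy"])/p["fy"],-1]);return -R.T@t,d
def onz(n,uv,z):
    o,d=ray(n,uv);return o+d*(z-o[2])/d[2]
def tri(a,b):  # top pixel, scene pixel
    (o1,d1),(o2,d2)=ray("top",a),ray("scene",b)
    s=np.linalg.lstsq(np.c_[d1,-d2],o2-o1,rcond=None)[0]
    p,q=o1+s[0]*d1,o2+s[1]*d2;return (p+q)/2,np.linalg.norm(p-q)
def crop(n,x,y,w,h,k,f):
    im=r.camera(n)[:,:,::-1][y:y+h,x:x+w]
    im=cv2.convertScaleAbs(im,alpha=1.7);cv2.imwrite(f,cv2.resize(im,None,fx=k,fy=k,interpolation=cv2.INTER_CUBIC))
E
python3 - <<'E'
from h import *
crop("top",175,170,195,115,4,"pics/t1.png")
crop("scene",215,155,140,115,5,"pics/s1.png")
E
```

```text
(no output)
```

View pics/t1.png

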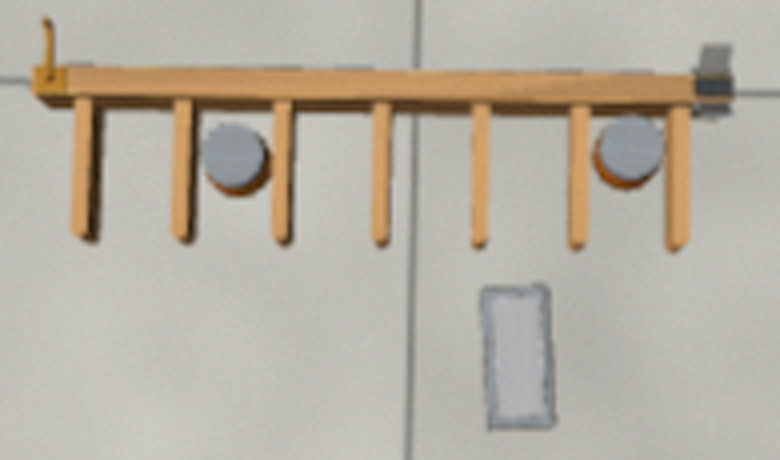

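View pics/s1.png

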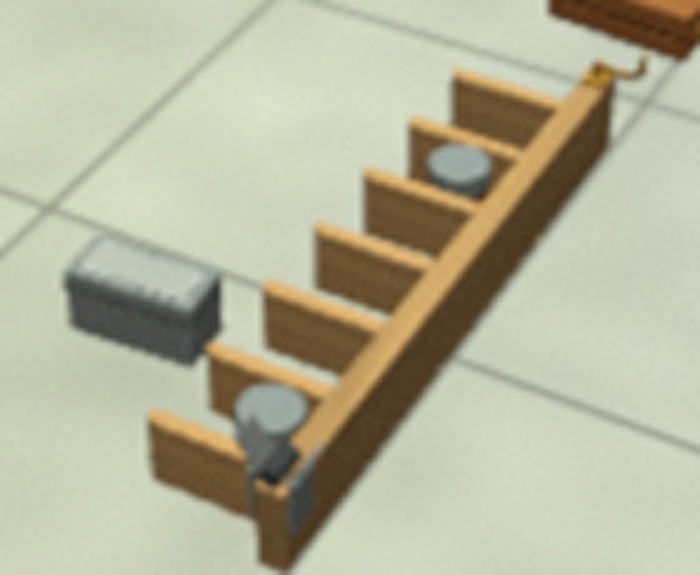

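The enlarged crops confirm the layout. In the top crop the dividers are at x of about 83 to 678 with their fronts at y of about 240, and the clip is at the right end (713,85). The tin top's corners are (483,288), (548,284), (553,425) and (489,429). In the scene crop they are about (66,275), (105,237), (218,270) and (188,303).

Run:
```python
from h import *
np.set_printoptions(precision=4,suppress=True)
T=lambda x,y:(175+(x+.5)/4-.5,170+(y+.5)/4-.5)
S=lambda x,y:(215+(x+.5)/5-.5,155+(y+.5)/5-.5)
# two-view heights
pairs={"tin fl":((483,288),(105+113-0,270)),"tin rl":((489,429),(105,237)),"tin rr":((553,425),(66,275)),"tin fr":((548,284),(190,303)),
"div3front":((480,240),(267,287)),"div4front":((381,238),(318,230)),"div2front":((578,243),(210,348)),"railhookback":((40,66),(608,85))}
for k,(a,b) in pairs.items(): print(k,*tri(T(*a),S(*b)))
# masks in top view
im=r.camera("top");hsv=cv2.cvtColor(im,cv2.COLOR_RGB2HSV)
m=cv2.inRange(hsv,(8,90,90),(22,255,255))[170:285,175:370]
cols=[]
for row in range(170+40,170+55):
    pass
D=[]
for x0 in (83,183,283,381,480,578,678):
    c=int(175+x0/4); w=m[213-170:227-170,c-5-175:c+6-175]; ys,xs=np.nonzero(w)
    u=xs.mean()+c-5; D.append(onz("top",(u,219.5),.046))
D=np.array(D);print("div",D[:,:2])
k=np.arange(7); fy=np.polyfit(k*0.06,D[:,1],1);fx=np.polyfit(k*0.06,D[:,0],1)
print("dir (per m along k)",fx[0],fy[0],"resid",D[:,1]-np.polyval(fy,k*.06))
# rail back top edge and front edge
for nm,a,b in (("back",(67,67),(692,75)),("front",(67,95),(692,103))):
    A,B=onz("top",T(*a),.06),onz("top",T(*b),.06);print(nm,A,B,"yaw",np.arctan2(-(A-B)[0],(A-B)[1]))
print("fronts",[onz("top",T(*p),.046)[:2] for p in((83,240),(381,246),(678,250))])
c=np.array([onz("top",T(*p),.046)[:2] for p in((483,288),(548,284),(553,425),(489,429))])
print("tin",c,c.mean(0),"rect",cv2.minAreaRect((c*1000).astype(np.float32)))
f=(c[0]+c[1])/2-(c[2]+c[3])/2;print("tin yaw",np.arctan2(f[1],f[0]),np.linalg.norm(f))
print("clip",onz("top",T(713,87),.066))
print("jar",onz("top",T(629,148),.052),onz("top",T(235,158),.052))
```

```text
tin fl [ 0.5324 -0.0048  0.0441] 0.0021842934960661377
tin rl [ 0.4515 -0.0079  0.0382] 0.003665299260855951
tin rr [ 0.4531 -0.0469  0.0389] 3.9476847905091794e-05
tin fr [ 0.5361 -0.0424  0.0493] 0.000419256327736967
div3front [ 0.5623 -0.0019  0.0413] 3.4429316202333175e-05
div4front [0.5623 0.0573 0.0409] 0.00043971223014050413
div2front [ 0.5612 -0.0608  0.041 ] 0.000828942934978605
railhookback [0.6597 0.2635 0.051 ] 0.005166112390357126
div [[ 0.582   0.2386]
 [ 0.583   0.1786]
 [ 0.584   0.1186]
 [ 0.585   0.0587]
 [ 0.5861 -0.0012]
 [ 0.5871 -0.0597]
 [ 0.5881 -0.1185]]
dir (per m along k) 0.017046851888557132 -0.9925874739593489 resid [ 0.0007  0.0001 -0.0003 -0.0006 -0.0009  0.0001  0.0009]
back [0.6599 0.2469 0.06  ] [ 0.6612 -0.1263  0.06  ] yaw 0.0032641102000554884
front [0.643  0.2461 0.06  ] [ 0.6443 -0.1264  0.06  ] yaw 0.0034871835078996937
fronts [array([0.5576, 0.2355]), array([0.5571, 0.0571]), array([ 0.5578, -0.1197])]
tin [[ 0.5331 -0.0041]
 [ 0.5362 -0.0427]
 [ 0.453  -0.0465]
 [ 0.45   -0.0089]] [ 0.4931 -0.0255] rect ((493.0817565917969, -25.783641815185547), (84.0687255859375, 38.69371795654297), 3.329348087310791)
tin yaw 0.05239029605058737 0.08323247371263313
clip [ 0.653  -0.1381  0.066 ]
jar [ 0.6178 -0.0898  0.052 ] [0.6078 0.1454 0.052 ]
```

```bash
cat >> h.py <<'E'
from scipy.spatial.transform import Rotation as Ro
def move(p,ang):  # target TCP, world angle (deg) of tool x, tool down
    s=r.read_state();R0=Ro.from_quat(s["eef_rot"])
    a=np.radians(ang);x=np.array([np.cos(a),np.sin(a),0]);z=np.array([0,0,-1.])
    R1=Ro.from_matrix(np.c_[x,np.cross(z,x),z])
    print(np.round(R0.inv().apply(np.array(p)-s["ee_pos"])*100,2),np.round((R0.inv()*R1).as_rotvec(),3),"at",np.round(s["ee_pos"],4),"F",np.round(s["ft_force"],2),round(s["time"],2))
E
python3 - <<'E'
from h import *
move((.652,-.092,.12),90)
print(onz("top",(465,246),.04))
E
```

```text
[ 55.04 -26.34   8.14] [-1.00e-03 -0.00e+00 -1.13e+00] at [ 0.2666 -0.5651  0.2013] F [ 0.52  0.29 -0.18] 0.25
[ 0.53034692 -0.40711055  0.04      ]
```

>>> carry_out(
  steps=[
    [[0,0,0,0,0,0],[55,-26.3,8.1,0,0,-1.13],[55,-26.3,8.1,0,0,-1.13],[55,-26.3,8.1,0,0,-1.13],[55,-26.3,8.1,0,0,-1.13],[55,-26.3,8.1,0,0,-1.13],[55,-26.3,8.1,0,0,-1.13],[55,-26.3,8.1,0,0,-1.13],[55,-26.3,8.1,0,0,-1.13],[55,-26.3,8.1,0,0,-1.13],[55,-26.3,8.1,0,0,-1.13],[55,-26.3,8.1,0,0,-1.13],[55,-26.3,8.1,0,0,-1.13],[55,-26.3,8.1,0,0,-1.13],[55,-26.3,8.1,0,0,-1.13],[55,-26.3,8.1,0,0,-1.13],[55,-26.3,8.1,0,0,-1.13],[55,-26.3,8.1,0,0,-1.13],[55,-26.3,8.1,0,0,-1.13],[55,-26.3,8.1,0,0,-1.13]],
  ],
  hand=1,
  squeeze=10,
)

```text
time: 1.92
ee_pos: [0.6515, -0.0946, 0.1208]
eef_rot: [0.708, 0.706, -0.0, 0.0]
ft_force: [0.4, 0.2, -0.0]
width: 0.0007
grip_force: 0.0
```

>>> carry_out(
  steps=[
    [[0.2,0,2.5,0,0,0],[0.2,0,4.5,0,0,0],[0.2,0,5.3,0,0,0],[0.2,0,5.5,0,0,0],[0.2,0,5.7,0,0,0],[0.2,0,5.8,0,0,0],[0.2,0,5.9,0,0,0],[0.2,0,6.0,0,0,0],[0.2,0,6.1,0,0,0],[0.2,0,6.1,0,0,0],[0.2,0,6.1,0,0,0]],
  ],
)

```text
time: 2.83
ee_pos: [0.652, -0.0907, 0.0598]
eef_rot: [0.707, 0.707, 0.0, 0.0]
ft_force: [0.3, -0.5, -0.2]
width: 0.0
grip_force: 0.0
```

>>> carry_out(
  steps=[
    [[0,0,0.1,0,0,0],[0,0,0.2,0,0,0],[0,0,0.2,0,0,0],[0,0,0.3,0,0,0],[0,0,0.3,0,0,0],[0,0,0.3,0,0,0]],
  ],
)

```text
time: 3.33
ee_pos: [0.6519, -0.0908, 0.0566]
eef_rot: [0.707, 0.707, -0.0, 0.0]
ft_force: [0.3, -0.3, -0.5]
width: 0.0006
grip_force: 0.0
```

The tip should have met the rail by now, so I'll look before going deeper.

Run:
```python
from h import *
a=r.camera("top")[:,:,::-1][150:290,175:385];b=r.camera("scene")[:,:,::-1][150:290,200:410]
im=np.hstack([a,b]);im=cv2.convertScaleAbs(im,alpha=1.6);cv2.imwrite("pics/c2.png",cv2.resize(im,None,fx=1.9,fy=1.9,interpolation=cv2.INTER_CUBIC))
move((.652,-.092,.06),90)
```

```text
[-0.13  0.01 -0.34] [0. 0. 0.] at [ 0.6519 -0.0907  0.0566] F [ 0.14  0.81 -0.13] 3.43
```

View pics/c2.png

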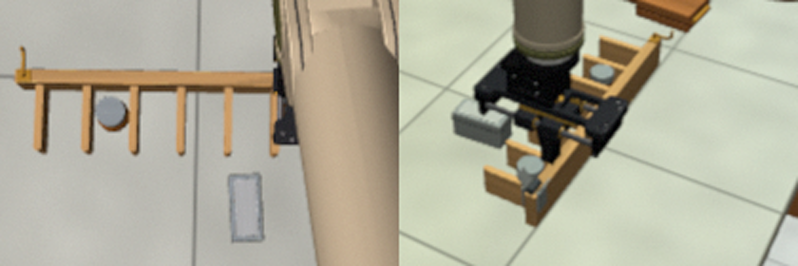

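The picture shows the closed fingertips over the rail just beside the clip, with nothing else touched. The two-view heights also came out about 5 mm low, so I'll go down slowly and watch the force.

>>> carry_out(
  steps=[
    [[0,0,0.1,0,0,0],[0,0,0.1,0,0,0],[0,0,0.2,0,0,0],[0,0,0.2,0,0,0]],
  ],
)

```text
time: 3.77
ee_pos: [0.6518, -0.0907, 0.0544]
eef_rot: [0.707, 0.707, -0.0, -0.0]
ft_force: [0.0, 0.4, -0.6]
width: 0.0003
grip_force: 0.0
```

Run:
```python
from h import *
def proj(n,P):
    p=r.camera_params(n);V=np.array(p["view"]);c=V[:3,:3]@P+V[:3,3];return np.round([p["cx"]+p["fx"]*c[0]/-c[2],p["cy"]-p["fy"]*c[1]/-c[2]],1)
for P in((.6518,-.0907,.0544),(.6518,-.0907,.06),(.6518,-.0907,.08),(.643,-.0907,.06),(.661,-.0907,.06),(.661,-.0907,0)): print(P,proj("scene",np.array(P)))
im=r.camera("scene")[:,:,::-1][195:265,245:335];im=cv2.convertScaleAbs(im,alpha=2.2)
cv2.imwrite("pics/s3.png",cv2.resize(im,None,fx=8,fy=8,interpolation=cv2.INTER_CUBIC))
```

```text
(0.6518, -0.0907, 0.0544) [279.7 238.6]
(0.6518, -0.0907, 0.06) [279.7 237.1]
(0.6518, -0.0907, 0.08) [279.6 231.6]
(0.643, -0.0907, 0.06) [276.8 236. ]
(0.661, -0.0907, 0.06) [282.8 238.3]
(0.661, -0.0907, 0) [282.9 254.1]
```

View pics/s3.png

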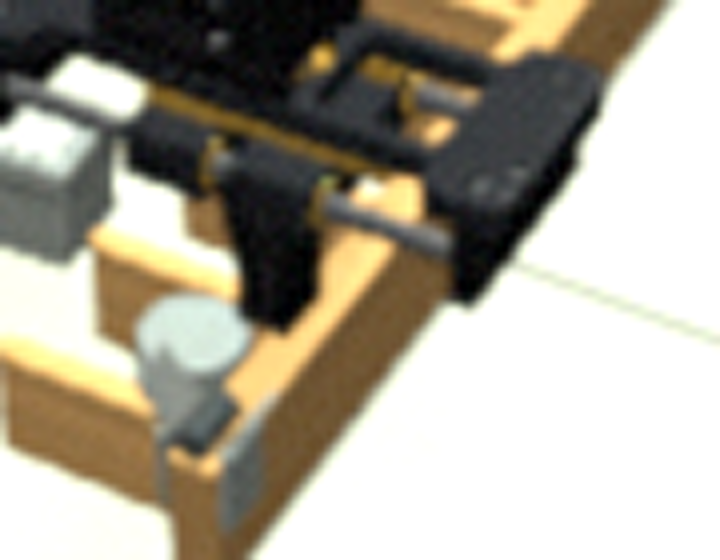

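The fingertips hang visibly just above the rail top at crop (280,320), centred on it, so a slow descent is still safe.

>>> carry_out(
  steps=[
    [[0,0,0.1,0,0,0],[0,0,0.2,0,0,0],[0,0,0.3,0,0,0],[0,0,0.3,0,0,0]],
  ],
)

```text
time: 4.15
ee_pos: [0.6518, -0.0907, 0.0514]
eef_rot: [0.707, 0.707, -0.0, -0.0]
ft_force: [-0.4, -0.7, -0.5]
width: 0.0006
grip_force: 0.0
```

Run:
```python
from h import *
move((.652,-.092,.06),90)
```

```text
[-0.13  0.02 -0.86] [-0.  0.  0.] at [ 0.6518 -0.0907  0.0514] F [-0.37 -0.67 -0.49] 4.15
```

>>> carry_out(
  steps=[
    [[0,0,0.1,0,0,0],[0,0,0.2,0,0,0],[0,0,0.3,0,0,0],[0,0,0.3,0,0,0]],
  ],
)

```text
time: 4.48
ee_pos: [0.6517, -0.0908, 0.0484]
eef_rot: [0.707, 0.707, -0.0, -0.0]
ft_force: [0.5, -0.0, -0.9]
width: 0.0005
grip_force: 0.0
```

Run:
```python
from h import *
move((.652,-.092,.06),90)
a=r.camera("scene")[:,:,::-1][195:265,245:335]
a=cv2.convertScaleAbs(a,alpha=2.2)
cv2.imwrite("pics/s4.png",cv2.resize(a,None,fx=8,fy=8,interpolation=cv2.INTER_CUBIC))
```

```text
[-0.12  0.02 -1.16] [-0.  0. -0.] at [ 0.6517 -0.0908  0.0484] F [ 0.49 -0.01 -0.94] 4.48
```

View pics/s4.png

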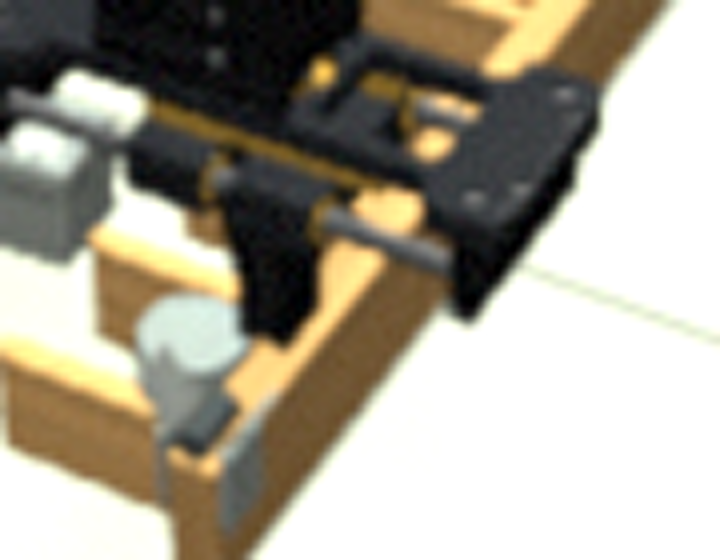

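The tip is at crop (285,342). It follows the commanded motion and still sits above the rail top, whose back edge is at about y=380 there. I'll continue down in 1 mm steps.

>>> carry_out(
  steps=[
    [[0,0,0.1,0,0,0],[0,0,0.2,0,0,0],[0,0,0.2,0,0,0]],
  ],
)

```text
time: 4.78
ee_pos: [0.6518, -0.0907, 0.0464]
eef_rot: [0.707, 0.707, -0.0, -0.0]
ft_force: [0.6, -0.5, 0.2]
width: 0.0007
grip_force: 0.0
```

>>> carry_out(
  steps=[
    [[0,0,0.1,0,0,0],[0,0,0.2,0,0,0],[0,0,0.2,0,0,0]],
  ],
)

```text
time: 5.03
ee_pos: [0.6518, -0.0908, 0.0444]
eef_rot: [0.707, 0.707, -0.0, -0.0]
ft_force: [-0.3, 0.5, 0.4]
width: 0.0004
grip_force: 0.0
```

>>> carry_out(
  steps=[
    [[0,0,0.1,0,0,0],[0,0,0.2,0,0,0],[0,0,0.2,0,0,0]],
  ],
)

```text
time: 5.28
ee_pos: [0.6518, -0.0908, 0.0424]
eef_rot: [0.707, 0.707, -0.0, -0.0]
ft_force: [0.0, -0.0, -0.0]
width: 0.0008
grip_force: 0.0
```

>>> carry_out(
  steps=[
    [[0,0,0.1,0,0,0],[0,0,0.2,0,0,0],[0,0,0.2,0,0,0]],
  ],
)

```text
time: 5.53
ee_pos: [0.6518, -0.0908, 0.0404]
eef_rot: [0.707, 0.707, -0.0, -0.0]
ft_force: [-0.4, 0.3, 0.0]
width: 0.0005
grip_force: 0.0
```

Run:
```python
from h import *
im=r.camera("scene").astype(int);g=im.sum(2)//3
for v in range(228,250): print(v,*["%3d"%x for x in g[v,270:292]])
```

```text
228 117 120 122  89  32   5   7  13   5   8   7   7   8  11  17  56  85  90  86  84  78  55
229 109 111 112  88  37   6   6   6   9   7   3   4   5   5  23  68  91  96  99 104  96  66
230  95 105 108  86  42   8   8   8   7   7   4   3   3   1  25  74  93  97 102 102  83  52
231  80  87  97  95  65  16   3   5   8   6   5   2   3   2  27  75  95  98  99  87  59  39
232  93  96  95  88  58  18   5   8   5   9   4   6   0   4  25  75  97 101  91  63  42  37
233 104 104 102  95  67  22   5   8   9   6   3   3   0   3  25  77 101  95  70  44  35  38
234 104 104 104 102  74  25   6   4   5   5   3   0   4   5  29  80  97  78  49  36  36  37
235 103 103 103 102  73  24   6   8  11   4   2   3   1   3  34  78  81  54  35  37  35  37
236 102 102 104 103  75  28   2   8   7   6   2   5   2  24  64  75  59  40  36  36  37  37
237 102 102 102 102  78  34   8   9   9   5   4   0  12  50  69  62  40  35  37  37  38  38
238 101 103 104 103  81  39  15  12   3   3   0  10  36  65  63  43  36  37  37  38  36  38
239 101 103 102  98  74  55  56  47  30  15   5  36  66  65  48  35  35  38  39  37  38 
[... 223 characters left out ...]
  95  96  89  64  43  36  37  39  37  38  38  36  36  39
243  54  46  52  74  90  94  96  94  96  92  73  45  37  37  36  37  38  38  38  36  37  53
244  53  45  48  60  77  90  96  94  92  79  50  36  37  36  37  36  37  37  37  36  44  74
245  47  46  46  44  54  81  93  91  79  58  39  37  37  38  39  37  37  38  35  38  61  94
246  47  46  43  33  42  73  88  81  61  43  37  37  37  37  36  38  36  35  39  48  84 112
247  47  44  36  34  63  78  81  68  45  35  37  35  39  37  38  37  37  36  53  79 107 122
248  46  39  34  51  70  76  70  54  37  35  36  37  37  37  36  36  37  44  75 103 120 124
249  38  33  41  62  68  64  55  43  36  37  38  38  38  38  35  34  39  62  94 117 123 123
```

The finger mask ends at about (280,240) and the rail's near edge is at about v=243.5. The real tips therefore sit well above the reported TCP, and contact should come soon. I'll continue at 1 mm per step.

>>> carry_out(
  steps=[
    [[0,0,0.1,0,0,0],[0,0,0.2,0,0,0],[0,0,0.2,0,0,0]],
  ],
)

```text
time: 5.83
ee_pos: [0.652, -0.0908, 0.0396]
eef_rot: [0.707, 0.707, -0.0, 0.0]
ft_force: [-3.8, 1.3, 7.8]
width: 0.0001
grip_force: 4.2
```

>>> carry_out(
  steps=[
    [[0,0,0.1,0,0,0],[0,0,0.2,0,0,0],[0,0,0.2,0,0,0]],
  ],
)

```text
time: 6.08
ee_pos: [0.6521, -0.0908, 0.0396]
eef_rot: [0.707, 0.707, -0.0, 0.001]
ft_force: [-11.3, 0.8, 23.3]
width: 0.0005
grip_force: 11.9
```

Contact: 23 N upward at a reported z of 0.0396. I'll check where this contact sits relative to the rail, in both cameras and in the wrist moment.

Run:
```python
from h import *
s=r.read_state();print(s["ft_force"],s["torque"],s["ee_pos"],np.round(s["joint_positions"],4))
for nm,uv in dict(fl=(274.8,238.7),near=(280.3,240.3),right=(284,235.7)).items(): print(nm,onz("scene",uv,.06))
im=r.camera("scene").astype(int);g=im.sum(2)/3
for v in (242,243,244,245):
    row=g[v]; print(v,np.round(row[268:290]))
# rail strip in scene at far gaps
hsv=cv2.cvtColor(im.astype(np.uint8),cv2.COLOR_RGB2HSV)
for v in (180,190,200):
    print(v,[(u,int(g[v,u])) for u in range(300,345)][:45:1] if v==190 else "")
im=r.camera("top");g=im.astype(int).sum(2)/3
print("top col 230",[(v,int(g[v,230])) for v in range(182,202)])
```

```text
[-11.29217877   0.8114328   23.28377107] [0.10029062 2.64168316 0.05780822] [ 0.65210929 -0.09076019  0.03955531] [ 0.4088  0.5753 -0.4646  1.5185  0.2763  1.1125 -0.114 ]
fl [ 0.6435932  -0.10197072  0.06      ]
near [ 0.65901152 -0.10012034  0.06      ]
right [ 0.65910339 -0.08066024  0.06      ]
242 [62. 58. 53. 50. 51. 70. 90. 95. 95. 95. 96. 96. 91. 64. 42. 37. 38. 39.
 38. 37. 38. 37.]
243 [63. 61. 53. 48. 53. 74. 90. 96. 94. 96. 97. 92. 73. 46. 36. 37. 36. 38.
 39. 36. 37. 37.]
244 [65. 61. 53. 47. 50. 59. 77. 91. 95. 94. 94. 79. 51. 37. 38. 37. 36. 37.
 38. 36. 38. 37.]
245 [66. 57. 48. 48. 46. 44. 55. 82. 94. 90. 80. 57. 39. 36. 37. 37. 38. 38.
 38. 37. 37. 38.]
180 
190 [(300, 44), (301, 49), (302, 63), (303, 77), (304, 89), (305, 99), (306, 102), (307, 102), (308, 97), (309, 89), (310, 79), (311, 66), (312, 54), (313, 51), (314, 54), (315, 78), (316, 97), (317, 104), (318, 102), (319, 100), (320, 99), (321, 89), (322, 63), (323, 44), (324, 39), (325, 38), (326, 38), (327, 36), (328, 36), (329, 34), (330, 36), (331, 48), (332, 77), (333, 103), (334, 117), (335, 123), (336, 125), (337, 124), (338, 124), (339, 126), (340, 124), (341, 125), (342, 125), (343, 125), (344, 126)]
200 
top col 230 [(182, 113), (183, 113), (184, 113), (185, 113), (186, 99), (187, 84), (188, 86), (189, 87), (190, 87), (191, 92), (192, 94), (193, 82), (194, 55), (195, 37), (196, 37), (197, 56), (198, 97), (199, 116), (200, 105), (201, 93)]
```

At the z=0.06 plane the finger footprint is x 0.6436–0.659, y −0.102 to −0.081. That matches the reported xy, so the tip really is on the rail top and reported z reads about 20 mm low. Touch 1 is done. Next are gaps 2 and 3, 60 mm apart.

>>> carry_out(
  steps=[
    [[0,0,-2.5,0,0,0],[0,0.3,-2.5,0,0,0],[3.0,0.3,-2.5,0,0,0],[6.0,0.3,-2.5,0,0,0],[6.0,0.3,-2.5,0,0,0],[6.0,0.3,-1.5,0,0,0],[6.0,0.3,-0.7,0,0,0],[6.0,0.3,-0.5,0,0,0],[6.0,0.3,-0.4,0,0,0],[6.0,0.3,-0.3,0,0,0],[6.0,0.3,-0.2,0,0,0],[6.0,0.3,-0.1,0,0,0],[6.0,0.3,-0.1,0,0,0],[6.0,0.3,-0.1,0,0,0]],
  ],
)

```text
time: 7.35
ee_pos: [0.6541, -0.0321, 0.0395]
eef_rot: [0.708, 0.706, -0.001, -0.0]
ft_force: [-14.5, -0.5, 24.4]
width: 0.0005
grip_force: 11.9
```

>>> carry_out(
  steps=[
    [[0,0,-2.5,0,0,0],[0,0,-2.5,0,0,0],[3.0,0,-2.5,0,0,0],[6.0,0,-2.5,0,0,0],[6.0,0,-2.5,0,0,0],[6.0,0,-1.5,0,0,0],[6.0,0,-0.7,0,0,0],[6.0,0,-0.5,0,0,0],[6.0,0,-0.4,0,0,0],[6.0,0,-0.3,0,0,0],[6.0,0,-0.2,0,0,0],[6.0,0,-0.1,0,0,0],[6.0,0,-0.1,0,0,0],[6.0,0,-0.1,0,0,0]],
  ],
)

```text
time: 8.52
ee_pos: [0.6551, 0.0285, 0.0397]
eef_rot: [0.707, 0.707, -0.0, 0.001]
ft_force: [-2.5, -1.9, 6.2]
width: 0.0007
grip_force: 3.2
```

>>> carry_out(
  steps=[
    [[0,0,0.1,0,0,0],[0,0,0.1,0,0,0],[0,0,0.1,0,0,0],[0,0,-3,0,0,0],[0,0,-6,0,0,0],[0,0,-6,0,0,0],[-11,-16,-6,0,0,0],[-11,-16,-6,0,0,0],[-11,-16,-6,0,0,0],[-11,-16,-6,0,0,0],[-11,-16,-6,0,0,0],[-11,-16,-6,0,0,0],[-11,-16,-6,0,0,0],[-11,-16,-6,0,0,0]],
  ],
)

```text
time: 9.68
ee_pos: [0.4957, -0.0805, 0.0992]
eef_rot: [0.707, 0.707, 0.001, 0.001]
ft_force: [0.2, 0.6, 0.4]
width: 0.0006
grip_force: 0.0
```

>>> carry_out(
  steps=[
    [[0,0,3,0,0,0],[0,0,5,0,0,0],[0,0,5,0,0,0],[0,0,5,0,0,0]],
  ],
  hand=-0.15,
)

```text
time: 10.02
ee_pos: [0.495, -0.0795, 0.0483]
eef_rot: [0.706, 0.708, -0.0, -0.001]
ft_force: [0.1, 0.1, 1.3]
width: 0.0196
grip_force: 0.0
```

Run:
```python
from h import *
s=r.read_state();print(s["ee_pos"],s["width"],s["ft_force"])
a=r.camera("top")[:,:,::-1][165:305,205:375];b=r.camera("scene")[:,:,::-1][165:305,190:360]
im=cv2.convertScaleAbs(np.hstack([a,b]),alpha=1.8);cv2.imwrite("pics/c5.png",cv2.resize(im,None,fx=2.35,fy=2.35,interpolation=cv2.INTER_CUBIC))
```

```text
[ 0.49503276 -0.07948236  0.04826268] 0.01959845249057116 [0.11245121 0.13734996 1.25035635]
```

View pics/c5.png

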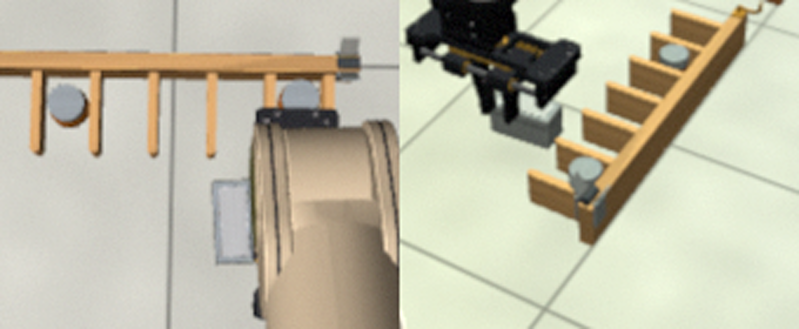

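The top view shows the tin unmoved at composite (233,222). The scene view shows the fingers beside it at (485–515,110), above the counter. I'll lower to a true tip height of about 20 mm and let the fingers open.

>>> carry_out(
  steps=[
    [[0,0,1.5,0,0,0],[0,0,3,0,0,0],[0,0,4,0,0,0],[0,0,4.4,0,0,0],[0,0,4.7,0,0,0],[0,0,4.7,0,0,0]],
  ],
)

```text
time: 10.62
ee_pos: [0.4952, -0.0807, 0.0019]
eef_rot: [0.707, 0.707, 0.0, 0.0]
ft_force: [-1.3, 0.4, -0.1]
width: 0.0496
grip_force: 0.0
```

Run:
```python
from h import *
im=r.camera("top");g=cv2.cvtColor(im,cv2.COLOR_RGB2GRAY)
# tin left edge in top view (transition from tile to tin edge)
for v in (249,255,262,269): print(v,[int(x) for x in g[v,288:308]])
s=r.read_state();print(s["ee_pos"],s["width"],s["ft_force"])
im=r.camera("scene").astype(int).sum(2)//3
for v in range(205,234,1): print(v,*["%3d"%x for x in im[v,218:256]])
```

```text
249 [113, 113, 112, 114, 114, 115, 109, 98, 93, 94, 101, 107, 108, 108, 109, 108, 106, 107, 107, 108]
255 [112, 112, 111, 113, 113, 112, 112, 100, 82, 88, 92, 107, 106, 108, 106, 107, 106, 108, 108, 106]
262 [110, 110, 111, 112, 112, 111, 111, 103, 87, 89, 93, 105, 106, 105, 106, 109, 109, 107, 108, 107]
269 [110, 110, 110, 111, 110, 109, 109, 104, 92, 90, 91, 98, 107, 104, 108, 108, 109, 108, 108, 107]
[ 0.49537268 -0.08074034  0.00220055] 0.04993040017801279 [-0.62382351  0.8203839   0.45091764]
205  44  30  13   3   3   4  13  45  77  74  53  41  32  21  14   8  11  12  10  14  15  24  25  26  25  24  27  25  26  27  26  25  27  25  24  26  26  24
206  52  52  44  28  20   9  11  52 100 115 108  88  63  47  37  31  36  33  19   8  10  13  15  19  22  24  25  25  27  26  25  26  26  23  25  24  26  25
207  40  44  45  48  50  41  29  47 101 124 122 105  91  85  80  73  89  87  54  15   5   7  12  10  13  17  22  22  24  26  26  26  26  26  27  26  28  25
208  39  29  35  43  46  49  50  53  76 100 106 101  99 105 112 113 114  95  52  24  20  17  12  11  10  14  13  19  22  25  24  
[... 3226 characters left out ...]
 116 111  76  18   0   6  45  87 111 118 117 118 118 118 119 114 116 120 122
230 120 120 120 121 119 119 118 118 119 118 116 118 117 116 117 117 116 116 117 116 116  82  24   3  33  82 110 117 118 117 118 118 117 119 118 119 121 120
231 120 120 120 119 119 119 118 118 118 119 119 118 117 117 117 116 116 116 117 116 116  95  59  41  79 109 116 117 117 117 117 118 118 119 118 120 119 120
232 120 120 120 120 119 120 120 118 118 118 118 118 117 116 118 117 117 116 117 116 117 112 102  99 108 116 117 117 117 117 116 117 118 118 119 119 119 120
233 120 120 120 119 120 119 119 119 120 118 119 118 118 118 118 116 117 117 117 118 117 117 117 117 117 118 117 115 117 117 117 118 118 118 118 119 120 120
```

>>> carry_out(
  steps=[
    [[1.0,0,0,0,0,0],[2.0,0,0,0,0,0],[2.6,0,0,0,0,0],[3.2,0,0,0,0,0],[3.8,0,0,0,0,0],[4.4,0,0,0,0,0],[5.0,0,0,0,0,0],[5.6,0,0,0,0,0],[6.2,0,0,0,0,0],[6.7,0,0,0,0,0],[7.1,0,0,0,0,0],[7.4,0,0,0,0,0],[7.6,0,0,0,0,0],[7.6,0,0,0,0,0],[7.6,0,0,0,0,0]],
  ],
)

```text
time: 11.97
ee_pos: [0.4948, -0.0046, 0.0016]
eef_rot: [0.707, 0.707, 0.0, -0.0]
ft_force: [0.1, -0.2, -0.5]
width: 0.0504
grip_force: 0.0
```

Run:
```python
from h import *
s=r.read_state();print(s["ee_pos"],s["width"],s["ft_force"])
print("finger corner before",onz("scene",(241.3,231.2),.022))
im=r.camera("top");g=cv2.cvtColor(im,cv2.COLOR_RGB2GRAY)
for v in (240,244,249,255,262,269,275): print(v,[int(x) for x in g[v,262:296]])
```

```text
[ 0.494823   -0.00461678  0.00155466] 0.05044101419652466 [ 0.08237763 -0.23243306 -0.49188203]
finger corner before [ 0.52697882 -0.08915737  0.022     ]
240 [113, 113, 103, 90, 98, 91, 89, 91, 78, 50, 71, 92, 91, 91, 78, 75, 105, 104, 100, 101, 100, 102, 102, 101, 102, 103, 103, 103, 102, 103, 103, 103, 105, 104]
244 [113, 113, 111, 101, 102, 104, 89, 92, 91, 77, 47, 70, 92, 92, 89, 74, 77, 110, 107, 104, 105, 105, 105, 108, 106, 106, 107, 107, 108, 107, 108, 108, 109, 107]
249 [115, 114, 114, 113, 104, 101, 108, 91, 91, 92, 77, 49, 70, 91, 92, 91, 75, 74, 115, 112, 110, 108, 110, 110, 110, 108, 106, 104, 100, 98, 93, 92, 89, 86]
255 [115, 115, 114, 114, 115, 109, 102, 106, 94, 91, 91, 81, 49, 61, 90, 91, 91, 82, 75, 107, 114, 109, 107, 107, 105, 103, 101, 100, 98, 93, 91, 91, 91, 89]
262 [115, 116, 115, 115, 114, 114, 114, 103, 102, 109, 96, 98, 99, 83, 51, 82, 100, 100, 99, 90, 91, 117, 112, 104, 102, 102, 103, 101, 101, 99, 97, 97, 97, 97]
269 [117, 116, 116, 117, 116, 116, 116, 117, 107, 98, 110, 110, 107, 106, 97, 66, 72, 108, 107, 107, 101, 85, 97, 103, 104, 102, 103, 103, 100, 101, 100, 99, 97, 96]
275 [117, 117, 117, 117, 117, 116, 117, 117, 116, 117, 102, 93, 125, 112, 112, 111, 92, 54, 94, 111, 108, 103, 102, 103, 103, 103, 104, 101, 102, 100, 100, 100, 99, 98]
```

>>> carry_out(
  steps=[
    [[-1.5,0,0,0,0,0],[-2.5,0,-2,0,0,0],[-2.5,0,-6,0,0,0],[-2.5,-2,-9,0,0,0.12],[0,-5,-9,0,0,0.24],[3.3,-8,-9,0,0,0.36],[3.3,-8,-9,0,0,0.48],[3.3,-8,-9,0,0,0.6],[3.3,-8,-9,0,0,0.72],[3.3,-8,-9,0,0,0.84],[3.3,-8,-9,0,0,0.96],[3.3,-8,-9,0,0,1.08],[3.3,-8,-9,0,0,1.2],[3.3,-8,-9,0,0,1.32],[3.3,-8,-9,0,0,1.44],[3.3,-8,-9,0,0,1.571],[3.3,-8,-9,0,0,1.571],[3.3,-8,-9,0,0,1.571]],
  ],
  hand=0.72,
)

```text
time: 13.52
ee_pos: [0.4149, 0.0282, 0.0916]
eef_rot: [1.0, 0.002, 0.0, 0.0]
ft_force: [0.1, 0.2, 0.4]
width: 0.012
grip_force: 0.0
```

Run:
```python
from h import *
s=r.read_state();print(s["ee_pos"],s["eef_rot"],s["width"],s["ft_force"],s["joint_positions"][6])
a=r.camera("top")[:,:,::-1][165:305,205:375];b=r.camera("scene")[:,:,::-1][165:305,190:360]
im=cv2.convertScaleAbs(np.hstack([a,b]),alpha=1.8);cv2.imwrite("pics/c6.png",cv2.resize(im,None,fx=2.35,fy=2.35,interpolation=cv2.INTER_CUBIC))
g=cv2.cvtColor(r.camera("top"),cv2.COLOR_RGB2GRAY)
for v in (236,240,244,249,255,262,269,275): print(v,[int(x) for x in g[v,266:298]])
```

```text
[0.41485633 0.02817454 0.09161961] [9.99998873e-01 1.50113547e-03 8.00504407e-06 1.49214545e-05] 0.012036896033572601 [0.12806205 0.20702534 0.43227011] -1.7366663390744892
236 [112, 112, 110, 113, 113, 112, 114, 113, 115, 114, 109, 91, 87, 104, 111, 112, 112, 111, 111, 114, 111, 114, 113, 114, 113, 114, 115, 112, 114, 114, 113, 115]
240 [113, 113, 112, 113, 113, 113, 114, 108, 98, 94, 91, 75, 73, 87, 93, 96, 97, 96, 96, 96, 97, 97, 100, 106, 108, 114, 114, 113, 114, 113, 114, 114]
244 [113, 113, 113, 113, 112, 113, 113, 107, 93, 94, 105, 105, 105, 106, 106, 106, 103, 105, 105, 105, 104, 96, 81, 79, 84, 115, 113, 114, 115, 113, 113, 111]
249 [114, 113, 114, 113, 115, 114, 108, 97, 93, 92, 104, 107, 106, 107, 108, 107, 107, 106, 107, 107, 105, 102, 85, 74, 81, 113, 113, 113, 114, 112, 114, 113]
255 [114, 115, 115, 115, 114, 114, 108, 96, 88, 94, 102, 106, 106, 106, 107, 107, 106, 107, 106, 104, 107, 107, 85, 73, 84, 111, 112, 112, 113, 112, 112, 111]
262 [116, 115, 115, 115, 114, 114, 108, 93, 87, 96, 107, 104, 107, 106, 108, 106, 107, 108, 107, 105, 104, 97, 82, 67, 54, 48, 52, 49, 39, 23, 44, 55]
269 [54, 52, 57, 57, 57, 58, 57, 60, 59, 59, 62, 61, 62, 62, 62, 63, 63, 65, 65, 66, 67, 66, 57, 48, 72, 85, 76, 77, 77, 63, 34, 60]
275 [75, 77, 77, 77, 78, 77, 77, 78, 79, 79, 79, 79, 81, 81, 82, 82, 82, 83, 81, 82, 84, 83, 81, 68, 71, 97, 96, 89, 89, 89, 75, 41]
```

View pics/c6.png

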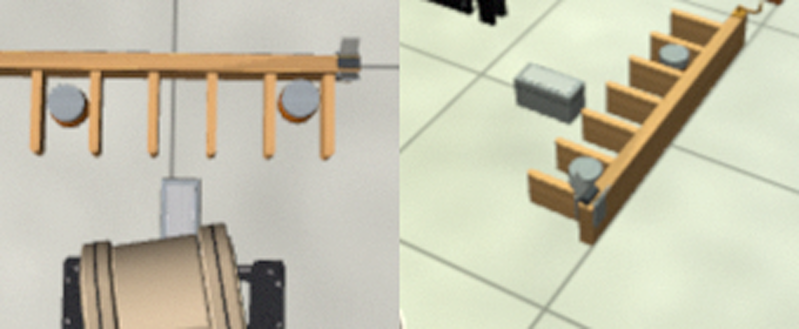

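Run:
```python
from h import *
for v in (246,258): print("tin L/R",onz("top",(272.3,v),.046)[:2],onz("top",(290.6,v),.046)[:2])
g=cv2.cvtColor(r.camera("top"),cv2.COLOR_RGB2GRAY).astype(int)
print("tin front col282",[(v,int(g[v,282])) for v in range(234,246)])
for v in (213,220,226):print(v,list(g[v,265:300]),onz("top",(265,v),.046)[1],onz("top",(299,v),.046)[1])
print(onz("top",(282,239.7),.046))
```

```text
tin L/R [0.52171062 0.0505786 ] [0.52248928 0.00709885]
tin L/R [0.49327258 0.04995733] [0.49406301 0.00661725]
tin front col282 [(234, 112), (235, 111), (236, 112), (237, 112), (238, 113), (239, 111), (240, 97), (241, 84), (242, 89), (243, 95), (244, 103), (245, 105)]
213 [np.int64(115), np.int64(114), np.int64(112), np.int64(103), np.int64(101), np.int64(101), np.int64(91), np.int64(75), np.int64(101), np.int64(115), np.int64(116), np.int64(114), np.int64(103), np.int64(81), np.int64(94), np.int64(111), np.int64(109), np.int64(110), np.int64(111), np.int64(111), np.int64(112), np.int64(111), np.int64(111), np.int64(110), np.int64(111), np.int64(110), np.int64(111), np.int64(109), np.int64(103), np.int64(103), np.int64(102), np.int64(103), np.int64(110), np.int64(112), np.int64(112)] 0.06981976704311887 -0.011682067520439321
220 [np.int64(115), np.int64(115), np.int64(110), np.int64(101), np.int64(100), np.int64(101), np.int64(86), np.int64(79), np.int64(114), np.int64(114), np.int64(116), np.int64(113), np.int64(101), np.int64(81), np.int64(97), np.int64(111), np.int64(113), np.int
[... 205 characters left out ...]
p.int64(104), np.int64(109), np.int64(112), np.int64(113)] 0.06941720218169813 -0.011930355433104452
226 [np.int64(115), np.int64(114), np.int64(110), np.int64(100), np.int64(99), np.int64(100), np.int64(87), np.int64(83), np.int64(114), np.int64(113), np.int64(114), np.int64(111), np.int64(97), np.int64(83), np.int64(101), np.int64(112), np.int64(111), np.int64(112), np.int64(112), np.int64(112), np.int64(112), np.int64(113), np.int64(112), np.int64(113), np.int64(113), np.int64(113), np.int64(113), np.int64(108), np.int64(98), np.int64(99), np.int64(100), np.int64(103), np.int64(111), np.int64(114), np.int64(112)] 0.06907335580856097 -0.012142428538654725
[0.53712348 0.0278152  0.046     ]
```

The top view shows the tin at composite (181,205), square with the gap between the dividers at 153 and 211. Its centre is y 0.0286 against the gap centre at 0.0293. I'll lower behind it and push forward.

>>> carry_out(
  steps=[
    [[0,-0.1,3,0,0,0],[0,-0.1,6,0,0,0],[0,-0.1,8,0,0,0],[0,-0.1,9,0,0,0],[0,-0.1,9,0,0,0],[1.0,-0.1,9,0,0,0],[2.0,-0.1,9,0,0,0],[2.7,-0.1,9,0,0,0],[3.4,-0.1,9,0,0,0],[4.1,-0.1,9,0,0,0],[4.8,-0.1,9,0,0,0],[5.5,-0.1,9,0,0,0],[6.1,-0.1,9,0,0,0],[6.6,-0.1,9,0,0,0],[7.0,-0.1,9,0,0,0],[7.2,-0.1,9,0,0,0],[7.2,-0.1,9,0,0,0]],
  ],
)

```text
time: 15.13
ee_pos: [0.4874, 0.0293, 0.0016]
eef_rot: [1.0, -0.0, 0.0, -0.0]
ft_force: [-0.3, -0.2, -0.2]
width: 0.0123
grip_force: 0.0
```

Run:
```python
from h import *
s=r.read_state();print(s["ee_pos"],s["ft_force"],s["time"])
g=cv2.cvtColor(r.camera("top"),cv2.COLOR_RGB2GRAY).astype(int)
for v in range(203,228,3):print(v,*g[v,265:300])
```

```text
[0.48735475 0.0293094  0.00163732] [-0.30024402 -0.19493394 -0.15912355] 15.1333
203 117 116 114 107 103 101 95 87 103 117 116 115 108 84 91 110 111 111 111 112 111 111 111 110 110 110 109 108 101 101 102 103 106 111 110
206 118 116 114 107 102 101 90 78 103 115 116 116 105 83 91 113 111 111 112 112 111 111 111 111 111 110 111 106 99 102 101 103 109 112 111
209 117 116 112 106 103 103 91 77 102 116 116 116 105 81 93 112 113 112 112 111 111 112 111 111 112 111 111 109 103 102 102 104 108 111 112
212 116 117 113 106 103 102 90 77 100 116 116 117 106 81 94 111 112 111 112 112 111 112 112 113 113 111 112 110 104 101 102 104 110 112 113
215 115 115 112 105 101 102 91 87 115 116 116 116 104 82 96 111 113 112 112 112 114 113 113 113 113 112 111 111 104 102 101 104 110 113 112
218 116 115 112 104 101 101 87 80 116 117 115 115 102 81 98 113 112 112 113 112 112 113 113 107 94 89 83 69 69 67 85 105 110 113 113
221 117 115 111 101 101 101 86 81 112 103 98 90 94 87 93 100 101 100 102 95 78 67 64 66 60 37 49 70 72 73 69 75 106 113 114
224 115 116 111 100 101 101 86 78 108 92 91 90 86 87 76 68 65 61 58 52 60 85 84 78 80 75 56 56 83 85 86 80 60 84 114
227 115 113 101 87 81 78 62 57 62 63 66 67 67 70 71 73 74 74 75 74 62 61 87 94 89 89 85 62 51 86 92 95 86 61 69
```

The tin's front end has entered the gap at row ~220. I'll push on, slowing near the rail.

>>> carry_out(
  steps=[
    [[0.7,0,0,0,0,0],[1.4,0,0,0,0,0],[2.1,0,0,0,0,0],[2.8,0,0,0,0,0],[3.5,0,0,0,0,0],[4.2,0,0,0,0,0],[4.8,0,0,0,0,0],[5.2,0,0,0,0,0],[5.5,0,0,0,0,0],[5.7,0,0,0,0,0],[5.7,0,0,0,0,0]],
  ],
)

```text
time: 16.1
ee_pos: [0.5443, 0.0293, 0.0016]
eef_rot: [1.0, -0.0, 0.0, -0.0]
ft_force: [0.7, -0.2, -0.1]
width: 0.0119
grip_force: 0.0
```

>>> carry_out(
  steps=[
    [[0.1,0,0,0,0,0],[0.2,0,0,0,0,0],[0.3,0,0,0,0,0],[0.4,0,0,0,0,0],[0.5,0,0,0,0,0],[0.5,0,0,0,0,0]],
  ],
)

```text
time: 16.6
ee_pos: [0.5491, 0.0292, 0.0017]
eef_rot: [1.0, -0.0, 0.0, 0.0]
ft_force: [-1.5, 0.6, -0.2]
width: 0.0124
grip_force: 0.0
```

>>> carry_out(
  steps=[
    [[0.1,0,0,0,0,0],[0.2,0,0,0,0,0],[0.2,0,0,0,0,0]],
  ],
)

```text
time: 16.85
ee_pos: [0.5493, 0.0292, 0.0014]
eef_rot: [1.0, -0.0, -0.002, 0.0]
ft_force: [-7.8, -0.7, 5.7]
width: 0.0123
grip_force: 4.1
```

>>> carry_out(
  steps=[
    [[0.1,0,0,0,0,0],[0.2,0,0,0,0,0],[0.2,0,0,0,0,0]],
  ],
)

```text
time: 17.1
ee_pos: [0.5493, 0.0292, 0.001]
eef_rot: [1.0, 0.0, -0.004, 0.001]
ft_force: [-17.4, 0.1, 12.5]
width: 0.0123
grip_force: 8.6
```

It stops at x=0.5493 with rising force, which matches the tin being against the rail. I'll back off, lift and check.

>>> carry_out(
  steps=[
    [[-0.5,0,0,0,0,0],[-1.5,0,0,0,0,0],[-4,0,0,0,0,0],[-7,0,-2,0,0,0],[-10,0,-6,0,0,0],[-13,0,-10,0,0,0],[-13,0,-12,0,0,0],[-13,0,-12,0,0,0],[-13,0,-12,0,0,0],[-13,0,-12,0,0,0]],
  ],
)

```text
time: 17.93
ee_pos: [0.4232, 0.029, 0.1216]
eef_rot: [1.0, -0.0, 0.001, 0.0]
ft_force: [-1.0, -0.1, 0.6]
width: 0.0126
grip_force: 0.0
```

Run:
```python
from h import *
s=r.read_state();print(s["ee_pos"],s["ft_force"],s["time"])
a=r.camera("top")[:,:,::-1][170:260,215:365];b=r.camera("scene")[:,:,::-1][165:255,215:365]
im=cv2.convertScaleAbs(np.hstack([a,b]),alpha=1.8);cv2.imwrite("pics/c7.png",cv2.resize(im,None,fx=2.6,fy=2.6,interpolation=cv2.INTER_CUBIC))
```

```text
[0.42318017 0.02903905 0.1216197 ] [-1.00244025 -0.1039181   0.56396513] 17.9333
```

View pics/c7.png

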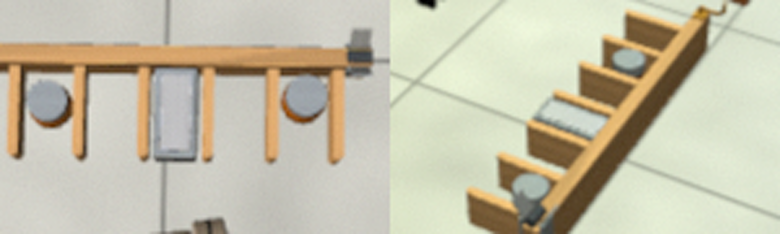

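The tin sits in the third gap from the clip at composite (175,113). It is flush against the rail, square, and level with the dividers' fronts. The jars are where they were, so I'm handing the job in.

```bash
python3 -c "
from bench import r
print(r.close_job())"
```

```text
the job is handed in; nothing more can be done
None
```

I touched the back rail behind gaps 1, 2 and 3 from the clip end, then pushed the tin into the third gap until it stopped against the back rail, upright and square, and handed the job in. The hand-in gave no verdict; the arm's reported height read about 20 mm low, so I judged the rail touches by contact force and the camera.

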